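# Spin-check an edger wheel and brake it on the pointer

### The arm

A 7-joint arm with a two-finger parallel gripper is mounted at the origin on a cart in front of the work surface, level with it; the furniture and walls round the work are solid. World frame = base frame: x ahead of the robot, y to its left, z up, the work surface at z = 0. Lengths are in m, angles in degrees, forces in N, time in s.
With the tool pointing down it reaches from about 0.4 to 0.75 m from the base axis. Payload 19.5 kg.
Tool frame: the origin (TCP) lies at the very end of the fingers, on their centre line; the grasp point (between the pads) lies 19 mm behind it; x points along the fingers, y is the direction in which the jaws open and shut, and the axes are right-handed (so a half turn about x gives the same grasp; the last joint's range is limited). The gripper opens to 85 mm and grips with 20 to 120 N. Pads are 22 mm wide; open, the fingers measure 114 mm over their backs; the gripper's body (76 mm by 85 mm) begins 54 mm behind the grasp point. The pads swing forward as they close: fully open they stand 13 mm farther back than shut.
Start: joints at [-67.248, 40.479, -1.581, 85.061, 1.261, 54.483, -4.326], TCP at [0.244, 0.521, 0.231] pointing down, gripper open.
Joint ranges: [-155.06, 155.06], [-18.47, 123.98], [-90, 86.84], [0, 140.48], [-83.41, 263.41], [0, 116], [-161.91, 161.91]. Speed limits (degrees/s): [108.29, 108.29, 147.25, 147.25, 172.46, 172.46, 172.46].

### API

Orientations are given as [roll, pitch, yaw] about the fixed x, y, z axes, in that order (R = Rz(yaw) Ry(pitch) Rx(roll)).
In Python, from station import read_state, get_image, get_calibration, finish_job gives the robot as it stands.
- The arm moves only by the tool step_arm, never from a script. Its argument "series" is a list of rows, each a list of 7 numbers: the shift along the tool's x, y, z in cm, then the turn, a rotation vector about the tool's x, y, z in degrees, then the finger opening in cm, from 0 to 8.54. In form: [[tx, ty, tz, rx, ry, rz, gripper], ...]. A call has 1 to 5 rows; each row is the pose to reach, as a shift and turn from the pose measured when the call began, along the tool's axes at that moment; what a row does not reach only later rows make up. A row lasts 1/10 s, in which the tool goes at most 50 mm and 8.59 degrees, less where a joint would pass 70% of its speed; a pose out of reach is approached as far as the arm can. A call with a gripper value outside its range is refused whole. The fingers move at their own pace and stop on an object; "force" is the grip in N (left out, the last holds). Time passes only in rows, so rows that repeat a pose let the fingers close. It gives the time, the measured TCP pose, the force and the opening at its end, in the units of the state.
- read_state(): the state, without advancing time (a new reading comes with each control period).
- get_image(name): name is "scene" or "top" or "wrist"; returns the picture (384x512x3 uint8, blue, green, red); there is no depth.
- get_calibration(name): a dict with "mtx" (3x3 intrinsics, pixels), "rvec" (rotation vector, rad) and "tvec" (3), from world to camera coordinates, as OpenCV has them. Camera axes: x right, y down, z forward; pixel columns grow to the right and rows downward; lengths in m; the calibration is good to about 2 mm. A picture is of the moment at which its call begins: read the wrist's pose just before it. get_calibration takes no time and is no camera call; for the wrist camera it gives the pose at the moment of the call.
- finish_job(): hands the job in, once; it reports no verdict.
The state is a dict: "clock": time; "joint_positions": joint angles; "joint_vel": joint speeds; "effort": joint torques, N m; "tool_pos": TCP position; "orientation": TCP orientation; "ft_force": force on the tool from outside, world axes, zero at the start; "torque": the same for the moment, N m; "width": finger opening in m.
Only numpy, scipy, OpenCV 4.12 (cv2) and the standard library are available. Lean on these libraries where they do the work, as an engineer would, in place of code of your own. Each camera call takes 0.05 s, during which the arm holds its last target. There are 200 camera calls.

### The job

Spin-check the grinding wheel on its truing stand: with a fingertip, flick its drive pin so that the wheel runs counter-clockwise (seen from above) by itself, untouched, for at least one full turn. Then, while it is still turning, brake it with a fingertip so that it comes to rest in one go with the drive pin at the pointer, not stopping anywhere else first, and take the hand away. Grip nothing, do not shift or lift the stand, and leave the things lying round it alone.

Things in the scene. Friction and masses are not known exactly. Their poses are not given: they have to be found in the camera images.
- stand: Grey truing stand, loose on the worktop on four rubber feet, 3 kg; it carries a grinding wheel lying flat on an upright spindle. Origin: on the spindle axis at worktop height; z up, x from the axis to the pointer. Cast plate 150 x 150 mm, top at 16 mm, with a tongue 36 mm wide along +x, out to 122 mm from the axis.
- wheel_face (a point): On the spindle axis at the height of the stone's flat top (54 mm above the worktop). Wheel: grey stone disc, 160 mm across, 18 mm thick; on it an aluminium flange 94 mm across, 3 mm thick; a steel nut on the axis, 31 mm across, up to 75 mm height. The stone ring 47 to 80 mm from the axis is bare and flat, nothing sweeps over it: a fingertip pressed on it stops the wheel almost at once.
- wheel (a joint): Wheel angle, rad: at 0 and each multiple of 2 pi the drive pin is at the pointer; grows counter-clockwise seen from above, counts on over full turns; the pin stands at this angle from the stand's x. Starts at 0.5 to 2.9. Wheel about 0.6 kg in ball bearings: left alone it halves its speed every 5 to 7 s and at last stops by itself; released at 3 to 5 rad/s it runs three to six turns. Stays where stopped.
- drive_pin (a point): Top end of the dark steel drive pin that stands upright on the flange, 40 mm from the spindle axis: 12 mm thick, 22 mm tall, from 57 to 79 mm above the worktop. A thin pencil line on the stone runs from the pin straight out to the rim. Three dark dots on the flange are flat plugs, not pins.
- pointer (a point): Tip of the stand's fixed steel pointer, 83 mm from the spindle axis along the stand's +x, 56 mm above the worktop, 3 mm outside the stone's rim. Its post (up to 69 mm height, in a clamp block 19 mm wide with a thumb screw) stands 102 mm from the axis.
- loupe: Black loupe standing on the worktop near the stand, 38 mm across, 30 mm tall; origin under its centre. To be left alone.
- driver_silver: Small silver screwdriver with a dark cap, 95 x 14 x 14 mm, lying near the stand; origin under its middle. To be left alone.
- tweezers: Steel tweezers, 120 x 12 x 8 mm, lying on the worktop to the left; origin under their middle. To be left alone. Farther left, about 0.54 m ahead of the robot base and 0.41 m to its left, stands a fixed edging machine 380 mm tall: keep the arm clear of it.
- lens_a: Pale spectacle lens, 56 x 61 x 5 mm, lying on the worktop to the right; origin under its middle. To be left alone.

How it is judged (in metres and radians):
On the way, in this order (a step that is already met when the one before it is completed fails the run):
1. the wheel spins counter-clockwise by itself, untouched (velocity of joint wheel above 0.8 rad/s and contact force between each of the arm, the fingers and stand below 0.1 N), for 0.3 s.
2. it has made a full turn and still runs untouched (value of joint wheel above 9.2 rad and velocity of joint wheel above 0.1 rad/s and contact force between each of the arm, the fingers and stand below 0.1 N), for 0.05 s.
3. a fingertip rests on the wheel, which stands still with the drive pin at the pointer (contact force between the fingers and stand above 0.3 N and velocity of joint wheel between -0.03 and 0.03 rad/s and y of drive_pin in the frame of stand between -0.01 and 0.01 m and x of drive_pin in the frame of stand above 0 m), for 0.05 s.
At the end, for the whole second after the job is handed in: The wheel is at rest with the drive pin within 10 mm of the stand's centre line through the pointer, on the pointer's side; it has made at least its full turn; the stand stands level within 10 mm of where it stood (y of drive_pin in the frame of stand between -0.01 and 0.01 m and x of drive_pin in the frame of stand above 0 m and velocity of joint wheel between -0.03 and 0.03 rad/s and value of joint wheel above 9.2 rad and distance of stand from where it was at the start of the episode below 0.01 m and angle between stand's own z axis and vertical below 0.03 rad); the robot touches nothing.
It fails at once if the wheel is touched during its free turn (joint from 5.2 to 9.2) (value of joint wheel between 5.2 and 9.2 rad and contact force between the fingers and stand above 0.5 N).
It fails at once if after its free turn the wheel stops with the drive pin away from the pointer (more than 10 mm off its line) (value of joint wheel above 9.2 rad and velocity of joint wheel between -0.02 and 0.02 rad/s and not (y of drive_pin in the frame of stand between -0.01 and 0.01 m and x of drive_pin in the frame of stand above 0 m)).
It fails at once if the wheel is spun clockwise (velocity of joint wheel below -1 rad/s).
It fails at once if the stand is shifted by more than 10 mm, lifted or tipped (distance of stand from where it was at the start of the episode above 0.01 m or angle between stand's own z axis and vertical above 0.06 rad).
It fails at once if the loupe, screwdriver, tweezers or lens is moved by more than 10 mm or lifted (distance of any of loupe, driver_silver, tweezers, lens_a from where it was at the start of the episode above 0.01 m).
It also fails if it takes over 67 s, if anything falls off the work surface, if the arm or the gripper's body presses on something with over 40 N, if the wrist force passes 120 N, or if a joint passes its speed limit or range.

## Working session

There is one attempt and no reset: what is moved stays moved. The work goes in short steps, Python scripts to look and compute and a tool call to move; the robot and the scene stay as the last step left them, time stands still between calls to the robot, and variables do not carry over. Pictures are saved under pics/ and viewed, about 8 in all and at most 12, crops included, and the job is handed in when it is done.

Besides the shell and the picture viewer there is one more tool, called in YAML: its name, and indented under it one key for each argument. step_arm: Moves the arm, as the interface text tells. Its arguments: {"type":"object","properties":{"series":{"type":"array","items":{"type":"array","items":{"type":"number"}}},"force":{"type":"number"}},"required":["series"]}

```bash
mkdir -p pics; ls; python3 - <<'E'
from station import *
import cv2
print(read_state())
for n in ("top","scene"):
    cv2.imwrite(f"pics/{n}0.png",get_image(n)); c=get_calibration(n); print(n,c)
E
```

```text
pics
{'clock': 0.0, 'joint_positions': array([-67.24839019,  40.51465807,  -1.58279298,  85.08259672,
         1.26105054,  54.48028886,  -4.32444502]), 'joint_vel': array([0.02144478, 0.00134981, 0.00474959, 0.019949  , 0.01749687,
       0.00894211, 0.06502863]), 'effort': array([ 1.38879527e-04, -8.83198214e+01,  1.23433147e+00, -2.36159456e+01,
        1.69130374e-02,  6.76212221e-03, -7.24566007e-06]), 'tool_pos': array([0.24418147, 0.52031026, 0.23082745]), 'orientation': array([ -88.1348529 ,   89.93980027, -113.27367008]), 'ft_force': array([-0.76876219,  0.37850977, -0.03084615]), 'torque': array([ 0.00926746, -0.05792648,  0.02411212]), 'width': 0.08566236626814243}
top {'mtx': array([[363.17247198,   0.        , 253.98930978],
       [  0.        , 363.17247198, 187.26287371],
       [  0.        ,   0.        ,   1.        ]]), 'rvec': array([ 2.12533794, -2.11066227,  0.18463503]), 'tvec': array([-0.32639078,  0.4996836 ,  0.88843188])}
scene {'mtx': array([[475.33088028,   0.        , 259.99991529],
       [  0.        , 475.33088028, 189.52579634],
       [  0.        ,   0.        ,   1.        ]]), 'rvec': array([ 2.23321673, -0.51510399,  0.2639502 ]), 'tvec': array([-5.75926015e-01,  6.81488197e-04,  1.16098796e+00])}
```

View pics/top0.png

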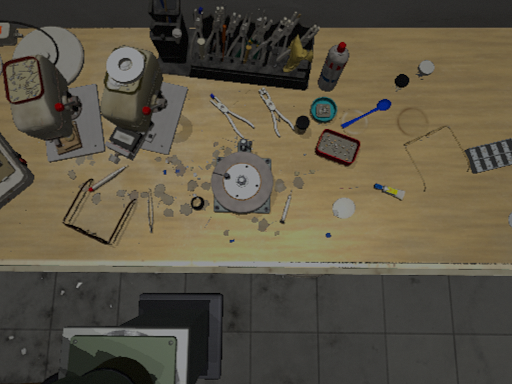

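View pics/scene0.png

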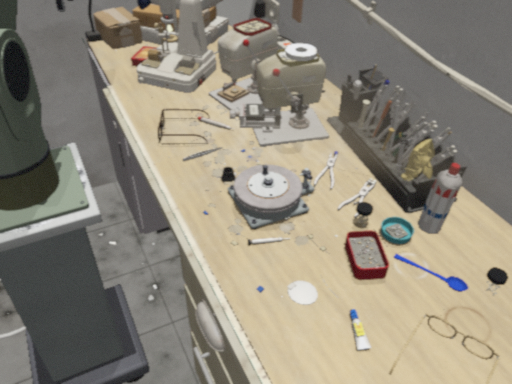

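The top view shows the stand at about (242,181) with the pointer towards (245,146). The loupe is at (197,203), the screwdriver at (287,208), the tweezers at (151,210) and the lens at (344,208). I'll enlarge the stand.

```bash
python3 - <<'E'
import cv2
a=cv2.imread("pics/top0.png")[130:230,180:310]
cv2.imwrite("pics/crop0.png",cv2.resize(a,None,fx=6,fy=6,interpolation=cv2.INTER_CUBIC))
E
cat > h.py <<'E'
import numpy as np, cv2
from station import *
def ray(name,u,v,z,c=None):
    c=c or get_calibration(name)
    R=cv2.Rodrigues(c['rvec'])[0]; C=-R.T@c['tvec']
    d=R.T@np.linalg.inv(c['mtx'])@np.array([u,v,1.]); return C+d*(z-C[2])/d[2]
def proj(name,P,c=None):
    c=c or get_calibration(name)
    return cv2.projectPoints(np.array(P,float).reshape(-1,3),c['rvec'],c['tvec'],c['mtx'],None)[0].reshape(-1,2)
E
```

```text
(no output)
```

View pics/crop0.png

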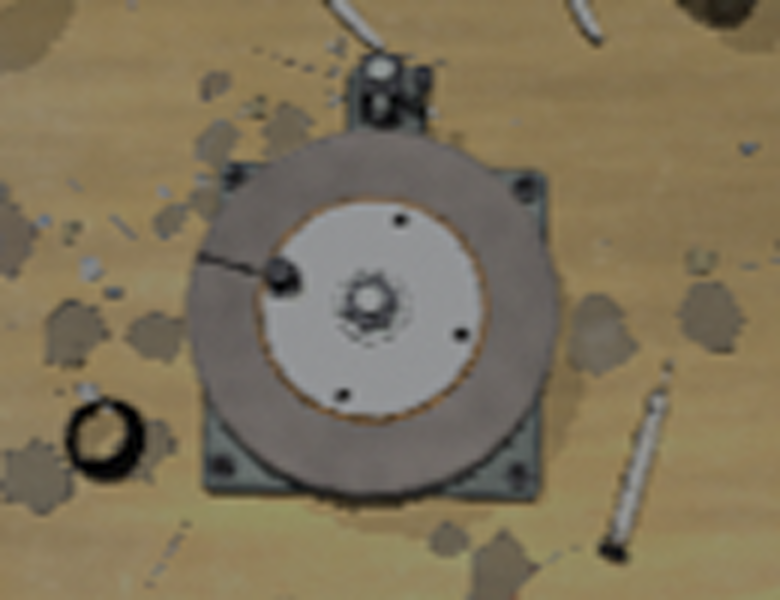

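```bash
python3 - <<'E'
from h import *
def P(x,y,z): return ray("top",180+(x+.5)/6-.5,130+(y+.5)/6-.5,z)
c=P(372.5,309,.057); c2=P(372.5,312,.054); post=P(381,68,.069); pin=P(281,268,.079); rim=P(202,256,.054)
for n,v in dict(c=c,c2=c2,post=post,pin=pin,rim=rim,loupe=P(105,440,.03),drvtop=P(668,365,.007),drvbot=P(612,553,.007),b1=P(221,465,.016),b2=P(517,474,.016),b3=P(525,187,.016),b4=P(235,180,.016)).items():
    d=v-c; print(n,v.round(4),np.hypot(*d[:2]).round(4),np.degrees(np.arctan2(d[1],d[0])).round(1))
s=read_state();q=s['orientation']
from scipy.spatial.transform import Rotation as R
print(R.from_euler('xyz',q,degrees=True).as_matrix().round(3))
print("camera pos",get_calibration("wrist"))
E
```

```text
c [ 0.5154 -0.2916  0.057 ] 0.0 0.0
c2 [ 0.5148 -0.2915  0.054 ] 0.0007 169.6
post [ 0.6181 -0.2943  0.069 ] 0.1027 -1.5
pin [ 0.5281 -0.2544  0.079 ] 0.0393 71.2
rim [ 0.5388 -0.2181  0.054 ] 0.0771 72.4
loupe [ 0.4625 -0.1754  0.03  ] 0.1277 114.5
drvtop [ 0.5011 -0.421   0.007 ] 0.1302 -96.3
drvbot [ 0.4173 -0.3956  0.007 ] 0.143 -133.3
b1 [ 0.4538 -0.2243  0.016 ] 0.0913 132.5
b2 [ 0.4507 -0.3538  0.016 ] 0.0898 -136.1
b3 [ 0.58   -0.3571  0.016 ] 0.092 -45.4
b4 [ 0.5826 -0.2271  0.016 ] 0.0932 43.8
[[-0.     0.425  0.905]
 [-0.001  0.905 -0.425]
 [-1.    -0.001  0.   ]]
camera pos {'mtx': array([[327.96169973,   0.        , 255.14441687],
       [  0.        , 327.96169973, 193.39646954],
       [  0.        ,   0.        ,   1.        ]]), 'rvec': array([-2.40328371, -1.52883624, -0.25516724]), 'tvec': array([-0.57427652, -0.04273017,  0.38164598])}
```

step_arm:
  series:
    - [0, -3.5, 2.9, -8, 0, 0, 0]
    - [0, -7, 5.8, -16, 0, 0, 0]
    - [0, -10.5, 8.6, -24, 0, 0, 0]
    - [0, -14, 11.5, -25.2, 0, 0, 0]
    - [0, -17.5, 14.4, -25.2, 0, 0, 0]

```text
clock: 0.6
tool_pos: [0.3003, 0.2988, 0.231]
orientation: [-114.9, 89.9, -114.8]
ft_force: [1.0, -0.1, 0.6]
width: 0.0123
```

```bash
cat >> h.py <<'E'
from scipy.spatial.transform import Rotation as Ro
def to(P):
    s=read_state(); M=Ro.from_euler('xyz',s['orientation'],degrees=True).as_matrix()
    T=np.array([[0,0,1],[0,1,0],[-1,0,0.]])  # cols x=down,y=+y,z=+x
    print("t",s['clock'],"pos",s['tool_pos'].round(4),"F",s['ft_force'].round(2),"w",s['width'].round(4))
    print("shift cm",(M.T@(np.array(P)-s['tool_pos'])*100).round(2),"turn",np.degrees(Ro.from_matrix(M.T@T).as_rotvec()).round(2))
E
python3 -c "
from h import *
to([.549,-.251,.2])"
```

```text
Traceback (most recent call last):
  File "h.py", line 14, in to
    print("t",s['clock'],"pos",s['tool_pos'].round(4),"F",s['ft_force'].round(2),"w",s['width'].round(4))
                                                                                     ^^^^^^^^^^^^^^^^
AttributeError: 'float' object has no attribute 'round'
```

step_arm:
  series:
    - [0, -4.2, 1.9, 0, 0, 0, 0]
    - [0, -8.4, 3.8, 0, 0, 0, 0]
    - [0, -12.6, 5.7, 0, 0, 0, 0]
    - [0, -16.8, 7.6, 0, 0, 0, 0]
    - [0, -21, 9.5, 0, 0, 0, 0]

```text
clock: 1.1
tool_pos: [0.3962, 0.0872, 0.2312]
orientation: [-116.6, 89.9, -116.5]
ft_force: [0.9, 0.7, 0.8]
width: 0.0002
```

step_arm:
  series:
    - [0, -4.2, 1.9, 0, 0, 0, 0]
    - [0, -8.4, 3.8, 0, 0, 0, 0]
    - [0, -12.6, 5.7, 0, 0, 0, 0]
    - [0, -16.8, 7.6, 0, 0, 0, 0]
    - [0, -21, 9.5, 0, 0, 0, 0]

```text
clock: 1.6
tool_pos: [0.492, -0.1246, 0.2312]
orientation: [-132.4, 89.9, -132.3]
ft_force: [0.4, 1.1, 0.2]
width: -0.0001
```

```bash
sed -i "s/s\['width'\].round(4)/round(s['width'],4)/" h.py
python3 -c "
from h import *
to([.549,-.251,.12])"
```

```text
t 1.6 pos [ 0.492  -0.1246  0.2312] F [0.37 1.14 0.23] w -0.0001
shift cm [ 11.13 -12.64   5.68] turn [ 0.11 -0.04  0.05]
```

step_arm:
  series:
    - [1, -4.2, 1.9, 0, 0, 0, 0]
    - [3, -8.4, 3.8, 0, 0, 0, 0]
    - [5.5, -12.6, 5.7, 0, 0, 0, 0]
    - [10.1, -12.6, 5.7, 0, 0, 0, 0]
    - [10.1, -12.6, 5.7, 0, 0, 0, 0]

```text
clock: 2.1
tool_pos: [0.5466, -0.2504, 0.1253]
orientation: [164.0, 89.5, 164.0]
ft_force: [0.4, 0.7, 0.3]
width: 0.0002
```

```bash
python3 - <<'E'
from h import *
to([.549,-.251,.065])
c=get_calibration("wrist"); a=get_image("wrist"); b=get_image("scene"); t=get_image("top")
R=cv2.Rodrigues(c['rvec'])[0]; print("wrist cam",(-R.T@c['tvec']).round(3), R[2].round(2))
c=get_calibration("top");R=cv2.Rodrigues(c['rvec'])[0]; print("top cam",(-R.T@c['tvec']).round(3))
p=proj("scene",[.5157,-.2912,.06])[0].astype(int); print(p)
b=cv2.resize(b[p[1]-70:p[1]+50,p[0]-80:p[0]+80],None,fx=2.5,fy=2.5,interpolation=2)
t=cv2.resize(t[110:230,165:325],None,fx=2.5,fy=2.5,interpolation=2)
im=np.zeros((300+300,800,3),np.uint8); im[:300,:400]=b; im[:300,400:]=t; im[300:,:400]=cv2.resize(a,(400,300))
cv2.imwrite("pics/m1.png",im)
E
```

```text
t 2.1 pos [ 0.5466 -0.2504  0.1253] F [0.43 0.72 0.34] w 0.0002
shift cm [ 6.02 -0.07  0.29] turn [ 0.06 -0.49 -0.14]
wrist cam [ 0.463 -0.251  0.269] [ 0.32  0.   -0.95]
top cam [ 0.329 -0.335  0.962]
[267 182]
```

View pics/m1.png

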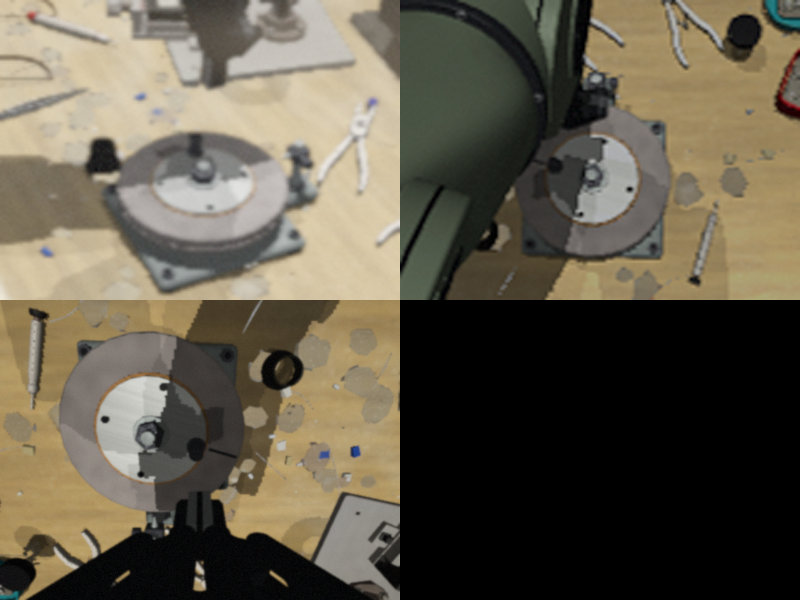

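The wrist view shows the whole wheel, with the pin at full-frame pixel (251,189). The finger is clear of the pin, on its +x side. I'll write an automatic pin tracker and test it.

```bash
cat >> h.py <<'E'
C0=np.array([.5157,-.2912]); YAW=np.radians(-1.4)
_b,_h=np.meshgrid(np.radians(np.arange(0,360,30)),np.linspace(.060,.079,7)); 
def pin(img,c,cen=C0,r=.0395):
    """wheel angle (rad, stand frame) whose pin cylinder covers the darkest pixels; score"""
    A=np.radians(np.arange(0,360,1.)); off=np.stack([.0045*np.cos(_b),.0045*np.sin(_b),_h],-1).reshape(-1,3)
    P=off[None]+np.stack([cen[0]+r*np.cos(A+YAW),cen[1]+r*np.sin(A+YAW),0*A],-1)[:,None]
    uv=proj(None,P,c).reshape(len(A),-1,2).astype(np.float32)
    g=cv2.cvtColor(img,cv2.COLOR_BGR2GRAY)
    v=cv2.remap(g,uv[...,0].copy(),uv[...,1].copy(),cv2.INTER_LINEAR,borderValue=255).astype(float).mean(1)
    k=int(v.argmin()); n=np.argsort(v); far=[i for i in n if abs((i-k+180)%360-180)>20][0]
    w=np.clip(v[k]+15-np.take(v,range(k-8,k+9),mode='wrap'),0,None)
    return A[k]+np.radians((w*np.arange(-8,9)).sum()/w.sum()), v[k], v[far], np.degrees(A[far])
E
python3 - <<'E'
from h import *
c=get_calibration("wrist"); a=get_image("wrist"); print(pin(a,c)); cv2.imwrite("pics/w1.png",a)
print(pin(cv2.imread("pics/top0.png"),get_calibration("top")))
# flange centre in the wrist picture: view enlarged
P=[[.5157+r*np.cos(t),-.2912+r*np.sin(t),z] for r,z in((.08,.054),(.047,.057)) for t in np.radians(range(0,360,3))]
for u,v in proj(None,P,c): cv2.circle(a,(int(round(u)),int(round(v))),0,(0,255,0),-1)
cv2.imwrite("pics/w1b.png",cv2.resize(a[30:290,60:340],(800,743),interpolation=2)[:600])
to([.549,-.251,.065])
E
```

```text
(np.float64(1.3080073489048314), np.float64(17.13095238095238), np.float64(51.583333333333336), np.float64(95.0))
(np.float64(1.322651438466554), np.float64(43.95238095238095), np.float64(120.54761904761905), np.float64(338.0))
t 2.3 pos [ 0.55   -0.2499  0.1327] F [-0.74 -0.26  0.22] w 0.0002
shift cm [ 6.77 -0.1  -0.12] turn [0.18 0.1  0.09]
```

View pics/w1b.png

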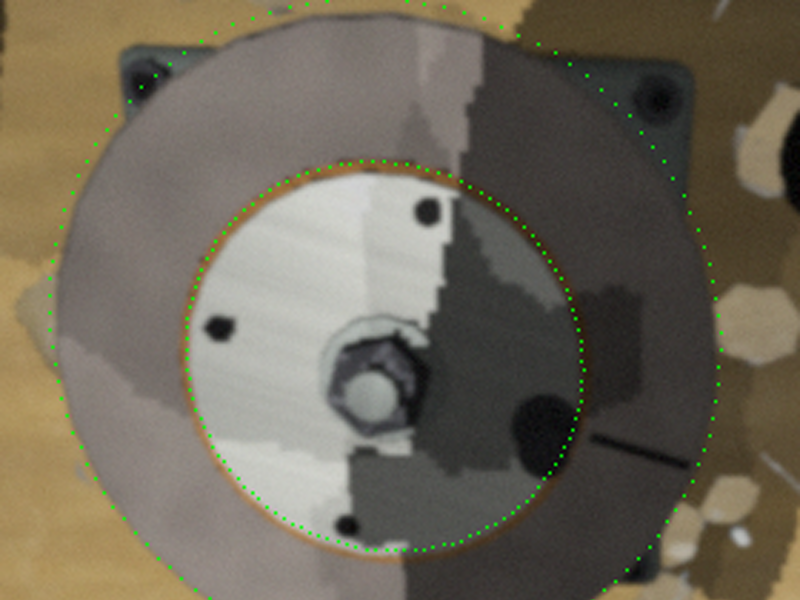

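step_arm:
  series:
    - [3.5, -0.1, 0, 0, 0, 0, 0]
    - [6.5, -0.1, 0, 0, 0, 0, 0]
    - [6.5, -0.1, 0, 0, 0, 0, 0]
    - [6.5, -0.1, 0, 0, 0, 0, 0]

```text
clock: 2.7
tool_pos: [0.5509, -0.2509, 0.0698]
orientation: [-33.4, 89.8, -33.2]
ft_force: [0.1, -0.1, 0.7]
width: 0.0002
```

```bash
sed -i 's/C0=np.array(.*)\;/C0=np.array([.5167,-.2910]);/' h.py; python3 - <<'E'
from h import *
c=get_calibration("wrist"); a=get_image("wrist"); print(C0,pin(a,c)); to([.549,-.251,.065])
cv2.imwrite("pics/w2.png",a)
E
```

```text
[ 0.5167 -0.291 ] (np.float64(1.3384012886875278), np.float64(20.773809523809526), np.float64(47.666666666666664), np.float64(57.00000000000001))
t 2.75 pos [ 0.5511 -0.2511  0.0702] F [-0.18  0.28  0.08] w 0.0001
shift cm [ 0.51  0.01 -0.21] turn [0.2  0.24 0.14]
```

View pics/w2.png

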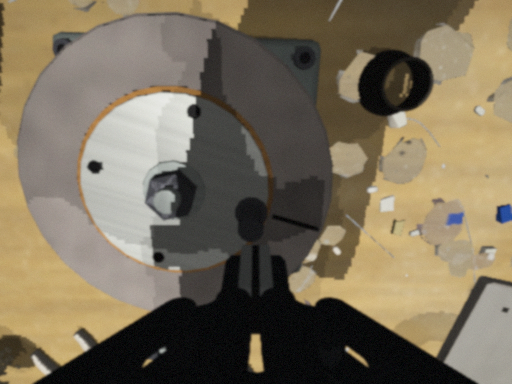

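The closed finger is right behind the pin, at pixel (252,265) against the pin's (250,220). I'll flick now.

step_arm:
  series:
    - [0.3, 0, -0.8, 0, 0, 0, 0]
    - [0.4, 0, -2.0, 0, 0, 0, 0]
    - [0.4, 0, -3.6, 0, 0, 0, 0]
    - [0, 0, -4.1, 0, 0, 0, 0]
    - [-4, 0, -4.1, 0, 0, 0, 0]

```text
clock: 3.25
tool_pos: [0.5081, -0.2507, 0.1087]
orientation: [-112.4, 89.9, -112.2]
ft_force: [0.5, -0.3, 1.4]
width: 0.0
```

```bash
cat >> h.py <<'E'
import time,json,os
def track(n=1):
    for _ in range(n):
        s=read_state(); c=get_calibration("wrist"); a=get_image("wrist"); p=pin(a,c)
        L=json.load(open("log.json")) if os.path.exists("log.json") else []
        L.append([s['clock'],float(p[0]),p[1],p[2]]); json.dump(L,open("log.json","w"))
        print("t %.2f ang %.3f  score %.0f/%.0f@%.0f"%(s['clock'],p[0]%(2*np.pi),p[1],p[2],p[3]), s['tool_pos'].round(3), s['ft_force'].round(1))
    cv2.imwrite("last.png",a)
E
python3 -c "
from h import *
track(3)"
```

```text
t 3.25 ang 0.724  score 11/28@72 [ 0.508 -0.251  0.109] [ 0.5 -0.3  1.4]
t 3.30 ang 0.701  score 12/34@64 [ 0.511 -0.252  0.116] [ 2.6 -0.7 11.4]
t 3.35 ang 0.689  score 12/32@63 [ 0.512 -0.252  0.115] [ 0.5 -0.8 -1.3]
```

step_arm:
  series:
    - [0, 2.4, 2.5, 0, 0, 0, 0]
    - [0, 2.4, 2.5, 0, 0, 0, 0]

```text
clock: 3.6
tool_pos: [0.539, -0.2241, 0.1136]
orientation: [-12.8, 89.3, -12.4]
ft_force: [-0.6, -0.4, -0.4]
width: -0.0001
```

```bash
python3 - <<'E'
s=open('h.py').read()
s=s.replace("    g=cv2.cvtColor(img,cv2.COLOR_BGR2GRAY)\n","    g=cv2.cvtColor(img,cv2.COLOR_BGR2GRAY)\n    cv2.fillPoly(g,[np.array([[222,236],[288,236],[296,292],[335,288],[512,384],[20,384],[175,288],[212,292]])],255)\n")
open('h.py','w').write(s)
E
rm log.json; python3 -c "
from h import *
track(4)"
```

```text
t 3.60 ang 4.759  score 32/44@99 [ 0.539 -0.224  0.114] [-0.6 -0.4 -0.4]
t 3.65 ang 5.001  score 32/47@102 [ 0.537 -0.226  0.113] [-0.7 -1.2 -0.2]
t 3.70 ang 5.236  score 32/52@111 [ 0.536 -0.227  0.113] [-0.5 -0.9  0.3]
t 3.75 ang 5.466  score 32/54@107 [ 0.536 -0.228  0.113] [ 0.3 -0.6  0.8]
```

View last.png

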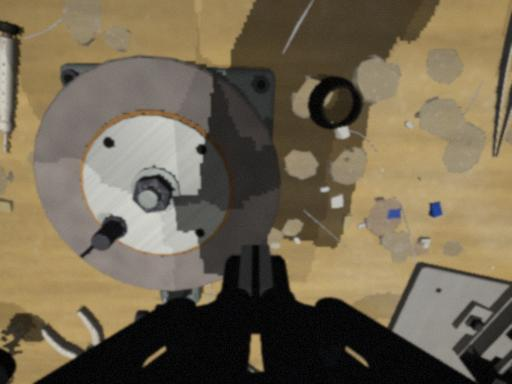

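The wheel is running free at about 4.7 rad/s, and the pin is now at pixel (108,235). I'll wait for it to slow down.

step_arm:
  series:
    - [0, 0, 0, 0, 0, 0, 0]
    - [0, 0, 0, 0, 0, 0, 0]
    - [0, 0, 0, 0, 0, 0, 0]
    - [0, 0, 0, 0, 0, 0, 0]
    - [0, 0, 0, 0, 0, 0, 0]

```text
clock: 4.3
tool_pos: [0.5357, -0.2281, 0.1129]
orientation: [-30.0, 89.5, -29.8]
ft_force: [0.1, 0.2, -0.2]
width: -0.0001
```

step_arm:
  series:
    - [0, 0, 0, 0, 0, 0, 0]
    - [0, 0, 0, 0, 0, 0, 0]
    - [0, 0, 0, 0, 0, 0, 0]
    - [0, 0, 0, 0, 0, 0, 0]
    - [0, 0, 0, 0, 0, 0, 0]

```text
clock: 4.8
tool_pos: [0.5357, -0.2281, 0.1129]
orientation: [-30.2, 89.5, -30.0]
ft_force: [0.6, -0.2, -0.5]
width: -0.0
```

```bash
python3 -c "
from h import *
track(3)"
```

```text
t 4.80 ang 3.555  score 31/48@113 [ 0.536 -0.228  0.113] [ 0.6 -0.2 -0.5]
t 4.85 ang 3.764  score 32/54@109 [ 0.536 -0.228  0.113] [0.3 0.1 0.2]
t 4.90 ang 3.974  score 32/53@96 [ 0.536 -0.228  0.113] [-0.5  0.6  0. ]
```

step_arm:
  series:
    - [0, 0, 0, 0, 0, 0, 0]
    - [0, 0, 0, 0, 0, 0, 0]
    - [0, 0, 0, 0, 0, 0, 0]
    - [0, 0, 0, 0, 0, 0, 0]
    - [0, 0, 0, 0, 0, 0, 0]

```text
clock: 5.45
tool_pos: [0.5357, -0.2281, 0.1129]
orientation: [-30.1, 89.5, -29.9]
ft_force: [-0.8, -0.3, -0.1]
width: -0.0001
```

step_arm:
  series:
    - [0, 0, 0, 0, 0, 0, 0]
    - [0, 0, 0, 0, 0, 0, 0]
    - [0, 0, 0, 0, 0, 0, 0]
    - [0, 0, 0, 0, 0, 0, 0]
    - [0, 0, 0, 0, 0, 0, 0]

```text
clock: 5.95
tool_pos: [0.5357, -0.228, 0.1129]
orientation: [-30.1, 89.5, -29.9]
ft_force: [1.0, 0.7, 0.6]
width: -0.0001
```

```bash
python3 -c "
from h import *
track(3)"
```

```text
t 5.95 ang 1.578  score 18/54@112 [ 0.536 -0.228  0.113] [1.  0.7 0.6]
t 6.00 ang 1.720  score 18/62@118 [ 0.536 -0.228  0.113] [-0.7  0.   0.3]
t 6.05 ang 1.879  score 17/55@88 [ 0.536 -0.228  0.113] [-0.3 -0.3  0. ]
```

step_arm:
  series:
    - [0, 0, 0, 0, 0, 0, 0]
    - [0, 0, 0, 0, 0, 0, 0]
    - [0, 0, 0, 0, 0, 0, 0]
    - [0, 0, 0, 0, 0, 0, 0]
    - [0, 0, 0, 0, 0, 0, 0]

```text
clock: 6.6
tool_pos: [0.5357, -0.228, 0.1129]
orientation: [-30.1, 89.5, -30.0]
ft_force: [-0.4, -0.1, 0.2]
width: -0.0003
```

step_arm:
  series:
    - [0, 0, 0, 0, 0, 0, 0]
    - [0, 0, 0, 0, 0, 0, 0]
    - [0, 0, 0, 0, 0, 0, 0]
    - [0, 0, 0, 0, 0, 0, 0]
    - [0, 0, 0, 0, 0, 0, 0]

```text
clock: 7.1
tool_pos: [0.5357, -0.2281, 0.1129]
orientation: [-30.4, 89.5, -30.2]
ft_force: [-0.5, -0.3, -0.3]
width: -0.0002
```

```bash
python3 -c "
from h import *
track(3)"
```

```text
t 7.10 ang 5.178  score 32/47@112 [ 0.536 -0.228  0.113] [-0.5 -0.3 -0.3]
t 7.15 ang 5.324  score 32/54@102 [ 0.536 -0.228  0.113] [ 0.1 -0.1  0.1]
t 7.20 ang 5.471  score 32/54@109 [ 0.536 -0.228  0.113] [ 1.2 -0.4  0.2]
```

step_arm:
  series:
    - [0, 0.2, 0, 0, 0, 0, 0]
    - [0, 0.2, 0, 0, 0, 0, 0]
    - [0, 0.2, 0, 0, 0, 0, 0]
    - [0, 0.2, 0, 0, 0, 0, 0]
    - [0, 0.2, 0, 0, 0, 0, 0]

```text
clock: 7.75
tool_pos: [0.5357, -0.2261, 0.1129]
orientation: [-30.1, 89.5, -30.0]
ft_force: [0.1, 0.1, -0.4]
width: -0.0001
```

step_arm:
  series:
    - [0, 0, 0, 0, 0, 0, 0]
    - [0, 0, 0, 0, 0, 0, 0]
    - [0, 0, 0, 0, 0, 0, 0]
    - [0, 0, 0, 0, 0, 0, 0]
    - [0, 0, 0, 0, 0, 0, 0]

```text
clock: 8.25
tool_pos: [0.5357, -0.2261, 0.1129]
orientation: [-30.2, 89.5, -30.0]
ft_force: [-0.2, -0.3, 0.5]
width: -0.0001
```

step_arm:
  series:
    - [0, 0, 0, 0, 0, 0, 0]
    - [0, 0, 0, 0, 0, 0, 0]
    - [0, 0, 0, 0, 0, 0, 0]
    - [0, 0, 0, 0, 0, 0, 0]
    - [0, 0, 0, 0, 0, 0, 0]

```text
clock: 8.75
tool_pos: [0.5357, -0.2261, 0.1129]
orientation: [-30.4, 89.5, -30.3]
ft_force: [-0.1, 0.7, 0.2]
width: 0.0001
```

```bash
python3 -c "
from h import *
track(3)"
```

```text
t 8.75 ang 3.125  score 34/44@100 [ 0.536 -0.226  0.113] [-0.1  0.7  0.2]
t 8.80 ang 3.238  score 33/44@105 [ 0.536 -0.226  0.113] [-0.  -0.1 -0.1]
t 8.85 ang 3.350  score 32/47@103 [ 0.536 -0.226  0.113] [ 0.8 -0.3  0.1]
```

step_arm:
  series:
    - [0, 0, 0, 0, 0, 0, 0]
    - [0, 0, 0, 0, 0, 0, 0]
    - [0, 0, 0, 0, 0, 0, 0]
    - [0, 0, 0, 0, 0, 0, 0]
    - [0, 0, 0, 0, 0, 0, 0]

```text
clock: 9.4
tool_pos: [0.5357, -0.2261, 0.1129]
orientation: [-30.4, 89.5, -30.2]
ft_force: [0.2, -0.5, -0.3]
width: -0.0001
```

step_arm:
  series:
    - [0, 0, 0, 0, 0, 0, 0]
    - [0, 0, 0, 0, 0, 0, 0]
    - [0, 0, 0, 0, 0, 0, 0]
    - [0, 0, 0, 0, 0, 0, 0]
    - [0, 0, 0, 0, 0, 0, 0]

```text
clock: 9.9
tool_pos: [0.5356, -0.2261, 0.1129]
orientation: [-30.3, 89.5, -30.2]
ft_force: [1.1, 0.3, -0.5]
width: -0.0
```

step_arm:
  series:
    - [0, 0, 0, 0, 0, 0, 0]
    - [0, 0, 0, 0, 0, 0, 0]
    - [0, 0, 0, 0, 0, 0, 0]
    - [0, 0, 0, 0, 0, 0, 0]
    - [0, 0, 0, 0, 0, 0, 0]

```text
clock: 10.4
tool_pos: [0.5357, -0.2261, 0.1129]
orientation: [-30.1, 89.5, -30.0]
ft_force: [-0.4, 0.6, -0.2]
width: 0.0002
```

```bash
python3 -c "
from h import *
track(3)"
```

```text
t 10.40 ang 0.359  score 30/49@104 [ 0.536 -0.226  0.113] [-0.4  0.6 -0.2]
t 10.45 ang 0.448  score 30/54@107 [ 0.536 -0.226  0.113] [-0.1  0.4  0.3]
t 10.50 ang 0.551  score 29/56@98 [ 0.536 -0.226  0.113] [-0.2 -0.7  0.3]
```

step_arm:
  series:
    - [0, 0, 0, 0, 0, 0, 0]
    - [0, 0, 0, 0, 0, 0, 0]
    - [0, 0, 0, 0, 0, 0, 0]
    - [0, 0, 0, 0, 0, 0, 0]
    - [0, 0, 0, 0, 0, 0, 0]

```text
clock: 11.05
tool_pos: [0.5357, -0.2261, 0.1129]
orientation: [-30.3, 89.5, -30.2]
ft_force: [-0.3, -0.3, -0.0]
width: -0.0001
```

step_arm:
  series:
    - [0, 0, 0, 0, 0, 0, 0]
    - [0, 0, 0, 0, 0, 0, 0]
    - [0, 0, 0, 0, 0, 0, 0]
    - [0, 0, 0, 0, 0, 0, 0]
    - [0, 0, 0, 0, 0, 0, 0]

```text
clock: 11.55
tool_pos: [0.5357, -0.2261, 0.1129]
orientation: [-30.4, 89.5, -30.2]
ft_force: [0.0, -0.0, -0.5]
width: -0.0001
```

```bash
python3 -c "
from h import *
track(3)
to([.536,-.226,.062])
"
```

```text
t 11.55 ang 2.216  score 28/54@99 [ 0.536 -0.226  0.113] [ 0.  -0.  -0.5]
t 11.60 ang 2.310  score 34/54@101 [ 0.536 -0.226  0.113] [-0.4 -0.6  0.7]
t 11.65 ang 2.398  score 38/54@98 [ 0.536 -0.226  0.113] [0.5 0.3 0.3]
t 11.7 pos [ 0.5357 -0.2261  0.1129] F [-0.12 -0.25 -0.69] w 0.0002
shift cm [ 5.09  0.04 -0.01] turn [0.15 0.46 0.27]
```

step_arm:
  series:
    - [2.5, 0, 0, 0, 0, 0, 0]
    - [4.5, 0, 0, 0, 0, 0, 0]
    - [5.1, 0, 0, 0, 0, 0, 0]
    - [5.1, 0, 0, 0, 0, 0, 0]

```text
clock: 12.1
tool_pos: [0.5359, -0.2262, 0.0616]
orientation: [-31.2, 89.5, -31.0]
ft_force: [0.5, -0.5, -0.5]
width: -0.0
```

```bash
cat >> h.py <<'E'
def predict(n=12):
    L=np.array(json.load(open("log.json"))); t=L[:,0]; a=L[:,1]%(2*np.pi)
    w=4.8; u=[a[0]]
    for i in range(1,len(t)):
        dt=t[i]-t[i-1]; g=u[-1]+w*dt*(1-dt/15); x=a[i]+2*np.pi*round((g-a[i])/(2*np.pi)); u.append(x)
        if dt>.3 : w=(u[-1]-u[-2])/dt*np.exp(-dt/15)
    from scipy.optimize import least_squares
    f=lambda p,t:p[0]+(p[1]+p[3])*p[2]*(1-np.exp(-(t-t0)/p[2]))-p[3]*(t-t0)
    t0=t[0]; r=least_squares(lambda p:f(p,t)-u,[u[0],4.7,8,.05],loss='soft_l1',f_scale=.03).x
    print("unwrapped last",round(u[-1],3),"fit",r.round(3),"res",(f(r,t)-u).round(2)[-6:])
    T=np.arange(t[-1],t[-1]+30,.01); F=f(r,T); om=np.gradient(F,T)
    for k in (1,2):
        g=np.ceil(u[-1]/(2*np.pi))*2*np.pi+(k-1)*2*np.pi; i=np.argmax(F>=g)
        print("pass",round(g,3),"t",T[i].round(2),"omega",om[i].round(2)) if F.max()>g else print("no pass",g)
E
python3 -c "
from h import *
track(3); predict(); to([.536,-.226,.054])"
```

```text
t 12.10 ang 3.029  score 38/56@94 [ 0.536 -0.226  0.062] [ 0.5 -0.5 -0.5]
t 12.15 ang 3.096  score 37/56@97 [ 0.536 -0.226  0.062] [-0.4 -0.1  0.4]
t 12.20 ang 3.159  score 36/55@101 [ 0.536 -0.226  0.063] [ 0.4 -0.4  0.9]
unwrapped last 28.292 fit [ 4.771  4.577 10.077  1.047] res [ 0.02  0.   -0.01  0.    0.    0.01]
pass 31.416 t 15.26 omega 0.72
no pass 37.69911184307752
t 12.25 pos [ 0.5365 -0.2265  0.0628] F [0.44 0.65 0.35] w 0.0001
shift cm [ 0.88  0.05 -0.06] turn [0.15 0.52 0.29]
```

step_arm:
  series:
    - [0.2, 0, 0, 0, 0, 0, 0]
    - [0.3, 0, 0, 0, 0, 0, 0]
    - [0.3, 0, 0, 0, 0, 0, 0]
    - [0.3, 0, 0, 0, 0, 0, 0]
    - [0.3, 0, 0, 0, 0, 0, 0]

```text
clock: 12.75
tool_pos: [0.5366, -0.2265, 0.0599]
orientation: [-28.9, 89.4, -28.8]
ft_force: [-0.2, 0.1, -0.7]
width: -0.0
```

```bash
python3 -c "
from h import *
track(2); predict()"
```

```text
t 12.75 ang 3.940  score 33/65@87 [ 0.537 -0.227  0.06 ] [-0.2  0.1 -0.7]
t 12.80 ang 4.010  score 33/65@87 [ 0.537 -0.227  0.06 ] [0.  0.4 0.4]
unwrapped last 29.143 fit [4.766 4.604 8.856 0.574] res [-0.01  0.02  0.02  0.03 -0.02 -0.03]
pass 31.416 t 15.0 omega 0.86
no pass 37.69911184307752
```

step_arm:
  series:
    - [0, 0, 0, 0, 0, 0, 0]
    - [0, 0, 0, 0, 0, 0, 0]
    - [0, 0, 0, 0, 0, 0, 0]
    - [0, 0, 0, 0, 0, 0, 0]
    - [0, 0, 0, 0, 0, 0, 0]

```text
clock: 13.35
tool_pos: [0.5365, -0.2265, 0.0599]
orientation: [-29.0, 89.4, -28.9]
ft_force: [-0.0, 0.3, -0.4]
width: 0.0003
```

```bash
python3 -c "
from h import *
track(2); predict()"
```

```text
t 13.35 ang 4.707  score 39/55@97 [ 0.537 -0.227  0.06 ] [-0.   0.3 -0.4]
t 13.40 ang 4.766  score 39/55@101 [ 0.537 -0.227  0.06 ] [ 1.1 -0.   0.6]
unwrapped last 29.898 fit [4.764 4.623 8.178 0.315] res [ 0.03  0.04  0.   -0.   -0.02 -0.02]
pass 31.416 t 14.87 omega 0.93
no pass 37.69911184307752
```

step_arm:
  series:
    - [0, 0, 0, 0, 0, 0, 0]
    - [0, 0, 0, 0, 0, 0, 0]
    - [0, 0, 0, 0, 0, 0, 0]
    - [0, 0, 0, 0, 0, 0, 0]
    - [0, 0, 0, 0, 0, 0, 0]

```text
clock: 13.95
tool_pos: [0.5365, -0.2265, 0.0598]
orientation: [-29.1, 89.4, -29.0]
ft_force: [0.3, 0.8, 0.3]
width: -0.0001
```

```bash
python3 -c "
from h import *
track(2); predict(); to([.536,-.226,.054])"
```

```text
t 13.95 ang 5.382  score 35/66@104 [ 0.537 -0.227  0.06 ] [0.3 0.8 0.3]
t 14.00 ang 5.435  score 34/66@107 [ 0.537 -0.226  0.06 ] [ 0.4 -0.7 -0.1]
unwrapped last 30.568 fit [4.763 4.628 8.057 0.27 ] res [ 0.01  0.   -0.01 -0.01 -0.01 -0.  ]
pass 31.416 t 14.85 omega 0.94
no pass 37.69911184307752
t 14.05 pos [ 0.5365 -0.2265  0.0599] F [ 0.12 -0.62 -0.07] w -0.0003
shift cm [ 0.59  0.05 -0.06] turn [0.15 0.53 0.29]
```

View last.png

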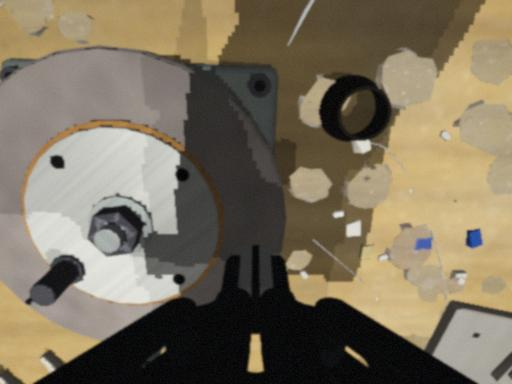

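step_arm:
  series:
    - [0.15, 0, 0, 0, 0, 0, 0]
    - [0.25, 0, 0, 0, 0, 0, 0]
    - [0.25, 0, 0, 0, 0, 0, 0]
    - [0.25, 0, 0, 0, 0, 0, 0]

```text
clock: 14.45
tool_pos: [0.5365, -0.2265, 0.0573]
orientation: [-29.1, 89.4, -29.0]
ft_force: [0.0, 0.7, -0.3]
width: 0.0001
```

```bash
python3 -c "
from h import *
track(1); predict(); to([.536,-.226,.054])"
```

```text
t 14.45 ang 5.898  score 35/66@79 [ 0.537 -0.226  0.057] [ 0.   0.7 -0.3]
unwrapped last 31.031 fit [4.763 4.628 8.061 0.271] res [ 0.   -0.01 -0.01 -0.01 -0.    0.  ]
pass 31.416 t 14.85 omega 0.94
no pass 37.69911184307752
t 14.5 pos [ 0.5366 -0.2265  0.0574] F [ 0.23 -1.05 -0.25] w -0.0
shift cm [ 0.34  0.06 -0.06] turn [0.15 0.53 0.29]
```

step_arm:
  series:
    - [0, 0, 0, 0, 0, 0, 0]
    - [0, 0, 0, 0, 0, 0, 0]
    - [0.4, 0, 0, 0, 0, 0, 0]
    - [0.6, 0, 0, 0, 0, 0, 0]

```text
clock: 14.9
tool_pos: [0.5388, -0.2272, 0.0535]
orientation: [-25.3, 89.1, -25.2]
ft_force: [-1.8, 1.0, 64.2]
width: -0.0
```

```bash
python3 -c "
from h import *
track(2); to([.536,-.226,.054])"
```

```text
t 14.90 ang 6.186  score 40/61@93 [ 0.539 -0.227  0.054] [-1.8  1.  64.2]
t 14.95 ang 6.185  score 38/61@92 [ 0.539 -0.227  0.054] [-1.2  1.  40.7]
t 15.0 pos [ 0.5388 -0.2271  0.0537] F [-1.05  1.51 42.2 ] w 0.0002
shift cm [-0.04  0.11 -0.28] turn [0.13 0.85 0.4 ]
```

The wheel stopped at about −0.10 rad, roughly 4 mm off the line. I'll lift away.

step_arm:
  series:
    - [-1.5, 0, 0, 0, 0, 0, 0]
    - [-5, 0, 0, 0, 0, 0, 0]
    - [-9, 0, -1, 0, 0, 0, 0]
    - [-12, 0, -3, 0, 0, 0, 0]
    - [-12, 0, -5, 0, 0, 0, 0]

```text
clock: 15.5
tool_pos: [0.4876, -0.2268, 0.1762]
orientation: [-24.8, 88.8, -24.7]
ft_force: [0.3, -0.1, -1.0]
width: 0.0001
```

```bash
python3 -c "
from h import *
track(2); time.sleep(0); track(1)
a=get_image('wrist');cv2.imwrite('pics/end.png',a); to([.536,-.226,.054])"
```

```text
t 15.50 ang 0.199  score 28/66@106 [ 0.488 -0.227  0.176] [ 0.3 -0.1 -1. ]
t 15.55 ang 0.227  score 27/65@109 [ 0.484 -0.227  0.175] [ 0.1 -3.2  1.5]
t 15.60 ang 0.254  score 28/65@111 [ 0.485 -0.227  0.174] [ 0.8 -0.5 -0.1]
t 15.7 pos [ 0.4872 -0.2265  0.173 ] F [ 0.4  -0.03 -0.41] w 0.0
shift cm [11.97  0.12  4.7 ] turn [0.13 0.87 0.4 ]
```

View pics/end.png

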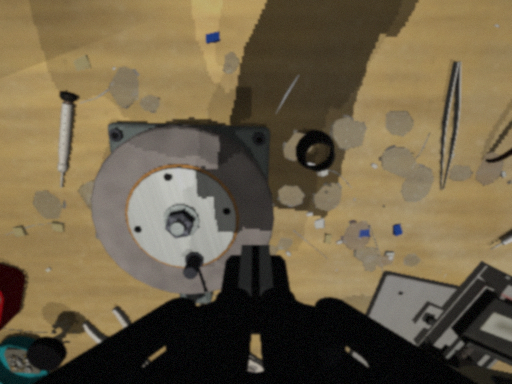

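The wheel is turning again. As the finger came off, the arm's spring-back dragged the stone, and the angle went 0.199, 0.227, 0.254 rad (about 0.55 rad/s). In the picture the pin at (193,262) has just passed the pointer. It hasn't enough speed to come round again. Before it coasts to a stop in the wrong place I'll flick it on counter-clockwise, then brake again and release more gently.

step_arm:
  series:
    - [2, -0.8, 2.1, 0, 0.3, 0, 0]
    - [4, -1.6, 4.2, 0, 0.6, 0.2, 0]
    - [6, -2.4, 6.2, 0, 0.8, 0.4, 0]
    - [7.3, -2.4, 6.2, 0, 0.8, 0.4, 0]

```text
clock: 16.1
tool_pos: [0.5522, -0.2509, 0.0987]
orientation: [38.9, 89.9, 39.1]
ft_force: [0.0, 0.2, 0.3]
width: 0.0
```

```bash
cp log.json log1.json; rm log.json; python3 -c "
from h import *
track(3); to([.552,-.251,.067])"
```

```text
t 16.10 ang 0.418  score 25/57@68 [ 0.552 -0.251  0.099] [0.  0.2 0.3]
t 16.15 ang 0.426  score 29/58@67 [ 0.55  -0.25   0.097] [-0.8  1.5 -3.4]
t 16.20 ang 0.424  score 35/58@71 [ 0.55  -0.25   0.099] [0.4 0.8 0.9]
t 16.25 pos [ 0.55   -0.2503  0.1004] F [-0.82  0.35  0.04] w 0.0003
shift cm [ 3.34 -0.07  0.2 ] turn [ 0.15 -0.02 -0.04]
```

```bash
sed -i 's/^    cv2.fillPoly/    if not scene: cv2.fillPoly/; s/def pin(img,c,cen=C0,r=.0395)/def pin(img,c,cen=C0,r=.0395,scene=False)/' h.py; python3 -c "
from h import *
for i in range(3):
    s=read_state(); a=get_image('scene'); print(s['clock'],pin(a,get_calibration('scene'),scene=True))
track(1)
"
```

```text
16.25 (np.float64(0.4840189241068082), np.float64(58.666666666666664), np.float64(89.28571428571429), np.float64(99.0))
16.3 (np.float64(0.5184502931844415), np.float64(59.51190476190476), np.float64(89.11904761904762), np.float64(100.0))
16.35 (np.float64(0.537641698031787), np.float64(58.82142857142857), np.float64(88.67857142857143), np.float64(99.0))
t 16.40 ang 0.850  score 44/52@24 [ 0.551 -0.251  0.102] [-0.3  0.4  0.4]
```

step_arm:
  series:
    - [0.3, 0, 0, 0, 0, 0, 0]
    - [0.5, 0, 0, 0, 0, 0, 0]
    - [0.5, 0, 0, 0, 0, 0, 0]
    - [0.5, 0, 0, 0, 0, 0, 0]
    - [0.5, 0, 0, 0, 0, 0, 0]

```text
clock: 16.95
tool_pos: [0.5506, -0.2509, 0.0972]
orientation: [-14.9, 89.9, -14.8]
ft_force: [-0.5, 0.3, 0.3]
width: 0.0002
```

```bash
cat >> h.py <<'E'
def sc(n=2):
    for i in range(n):
        s=read_state(); a=get_image('scene'); print(s['clock'],np.round(pin(a,get_calibration('scene'),scene=True),3))
E
python3 -c "
from h import *
sc(); to([.551,-.251,.067])"
```

```text
16.95 [ 0.804 59.036 85.643 98.   ]
17.0 [ 0.822 58.238 85.548 96.   ]
t 17.05 pos [ 0.5506 -0.2509  0.0972] F [ 0.63 -0.08  0.06] w -0.0003
shift cm [ 3.02 -0.01  0.03] turn [0.13 0.14 0.04]
```

step_arm:
  series:
    - [0, 0, 0, 0, 0, 0, 0]
    - [0, 0, 0, 0, 0, 0, 0]
    - [0, 0, 0, 0, 0, 0, 0]
    - [0, 0, 0, 0, 0, 0, 0]

```text
clock: 17.45
tool_pos: [0.5506, -0.2509, 0.0972]
orientation: [-14.8, 89.9, -14.6]
ft_force: [0.5, -0.2, -0.8]
width: 0.0001
```

```bash
python3 -c "
from h import *
sc(3); to([.551,-.251,.067])"
```

```text
17.45 [ 1.001 59.083 85.19  97.   ]
17.5 [ 1.02  60.524 84.988 98.   ]
17.55 [ 1.043 60.012 84.56  98.   ]
t 17.6 pos [ 0.5506 -0.2509  0.0972] F [0.08 1.   0.11] w -0.0001
shift cm [ 3.02 -0.01  0.03] turn [0.13 0.14 0.04]
```

step_arm:
  series:
    - [1.2, 0, 0.8, 0, 0, 0, 0]
    - [3.1, 0, 0.8, 0, 0, 0, 0]
    - [3.1, 0, 0.8, 0, 0, 0, 0]

```text
clock: 17.9
tool_pos: [0.558, -0.2503, 0.0635]
orientation: [137.6, 89.9, 137.7]
ft_force: [0.7, 0.4, 0.9]
width: -0.0002
```

```bash
python3 -c "
from h import *
sc(2); to([.549,-.251,.066])"
```

```text
17.9 [ 1.135 55.821 78.274 41.   ]
17.95 [ 1.167 56.917 79.714 44.   ]
t 18.0 pos [ 0.5587 -0.2507  0.0659] F [-0.28  0.33  0.28] w 0.0002
shift cm [-0.02 -0.02 -0.97] turn [0.14 0.1  0.01]
```

step_arm:
  series:
    - [0, 0, -0.7, 0, 0, 0, 0]
    - [0, 0, -1.7, 0, 0, 0, 0]
    - [0, 0, -2.8, 0, 0, 0, 0]
    - [0, 0, -3.9, 0, 0, 0, 0]
    - [-1, 0, -4.1, 0, 0, 0, 0]

```text
clock: 18.5
tool_pos: [0.5162, -0.2511, 0.076]
orientation: [-67.0, 90.0, -66.9]
ft_force: [0.8, -0.1, 0.9]
width: 0.0
```

step_arm:
  series:
    - [-4.5, 0, 0, 0, 0, 0, 0]
    - [-4.5, 1.2, 1.2, 0, 0, 0, 0]
    - [-4.5, 2.4, 2.0, 0, 0, 0, 0]
    - [-4.5, 2.4, 2.0, 0, 0, 0, 0]

```text
clock: 18.9
tool_pos: [0.5374, -0.2246, 0.1212]
orientation: [43.1, 89.9, 43.3]
ft_force: [-0.8, 0.6, -0.7]
width: 0.0
```

```bash
rm log.json; python3 -c "
from h import *
track(4); to([.537,-.227,.113])"
```

```text
t 18.90 ang 3.912  score 32/53@98 [ 0.537 -0.225  0.121] [-0.8  0.6 -0.7]
t 18.95 ang 4.088  score 31/52@97 [ 0.537 -0.226  0.121] [-0.  -0.5  0.2]
t 19.00 ang 4.268  score 31/52@98 [ 0.536 -0.227  0.121] [ 0.9 -0.1 -0.3]
t 19.05 ang 4.436  score 32/51@89 [ 0.536 -0.227  0.121] [ 0.2 -1.2 -0.1]
t 19.1 pos [ 0.5357 -0.2274  0.1206] F [-0.13 -0.58  0.2 ] w 0.0
shift cm [0.76 0.04 0.13] turn [ 0.09 -0.05  0.02]
```

It is free again at about 3.5 rad/s. This time I'll brake on the ring at the robot's side, where the arm's x-compliance acts radially. I'll press lightly and unload slowly.

step_arm:
  series:
    - [0, -2, -2.7, 0, 0, 0, 0]
    - [0, -4.2, -5.4, 0, 0, 0, 0]
    - [0, -6.4, -8.3, 0, 0, 0, 0]
    - [0, -6.4, -8.3, 0, 0, 0, 0]
    - [0, -6.4, -8.3, 0, 0, 0, 0]

```text
clock: 19.6
tool_pos: [0.4523, -0.2922, 0.1206]
orientation: [-170.0, 89.9, -170.0]
ft_force: [0.6, 0.4, -0.8]
width: 0.0001
```

```bash
cat >> h.py <<'E'
def strack(n=2):
    for _ in range(n):
        s=read_state(); a=get_image("scene"); p=pin(a,get_calibration("scene"),scene=True)
        L=json.load(open("log.json")); L.append([s['clock'],float(p[0]),p[1],p[2]]); json.dump(L,open("log.json","w"))
        print("t %.2f ang %.3f  score %.0f/%.0f@%.0f"%(s['clock'],p[0]%(2*np.pi),p[1],p[2],p[3]), s['tool_pos'].round(4), s['ft_force'].round(1))
    cv2.imwrite("last.png",a)
E
sed -i 's/w=4.8; u/w=3.5; u/; s/\[u\[0\],4.7,8,.05\]/[u[0],3.5,8,.25]/' h.py
python3 -c "
from h import *
strack(4);c=get_calibration('wrist');a=get_image('wrist');print('wrist',pin(a,c)); to([.4527,-.291,.060])"
```

```text
t 19.60 ang 6.083  score 94/126@140 [ 0.4523 -0.2922  0.1206] [ 0.6  0.4 -0.8]
t 19.65 ang 6.255  score 93/125@141 [ 0.453  -0.2915  0.1206] [ 0.3  0.7 -0.7]
t 19.70 ang 0.148  score 96/125@140 [ 0.4533 -0.2911  0.1206] [-0.3  0.6 -0.2]
t 19.75 ang 0.314  score 94/126@139 [ 0.4534 -0.2909  0.1206] [ 0.5 -0.1  0.4]
wrist (np.float64(2.220721443901507), np.float64(101.04761904761905), np.float64(161.52380952380952), np.float64(236.00000000000003))
t 19.85 pos [ 0.4533 -0.291   0.1206] F [-0.42  0.72  0.76] w 0.0002
shift cm [ 6.06 -0.   -0.06] turn [ 0.14 -0.04  0.  ]
```

step_arm:
  series:
    - [2.5, 0, 0, 0, 0, 0, 0]
    - [4.5, 0, 0, 0, 0, 0, 0]
    - [5.5, 0, 0, 0, 0, 0, 0]
    - [5.5, 0, 0, 0, 0, 0, 0]
    - [5.5, 0, 0, 0, 0, 0, 0]

```text
clock: 20.35
tool_pos: [0.4536, -0.2909, 0.0661]
orientation: [-147.6, 90.0, -147.5]
ft_force: [0.0, 0.5, -0.4]
width: 0.0002
```

step_arm:
  series:
    - [0, 0, 0, 0, 0, 0, 0]
    - [0, 0, 0, 0, 0, 0, 0]
    - [0, 0, 0, 0, 0, 0, 0]
    - [0, 0, 0, 0, 0, 0, 0]
    - [0, 0, 0, 0, 0, 0, 0]

```text
clock: 20.85
tool_pos: [0.4536, -0.2909, 0.0662]
orientation: [-135.2, 90.0, -135.1]
ft_force: [0.7, 0.8, 0.2]
width: 0.0001
```

```bash
python3 -c "
from h import *
strack(3); to([.4527,-.291,.0575])"
```

```text
t 20.85 ang 2.354  score 54/70@199 [ 0.4536 -0.2909  0.0662] [0.7 0.8 0.2]
t 20.90 ang 2.354  score 54/71@206 [ 0.4536 -0.2909  0.0662] [ 0.2  1.  -0.3]
t 20.95 ang 2.357  score 54/75@213 [ 0.4536 -0.291   0.0662] [-0.2  0.2  0.7]
t 21.0 pos [ 0.4536 -0.2909  0.0662] F [ 0.05 -0.42  0.25] w -0.0
shift cm [ 0.87 -0.01 -0.09] turn [ 0.16 -0.02  0.02]
```

step_arm:
  series:
    - [0, 0, 0, 0, 0, 0, 0]
    - [0, 0, 0, 0, 0, 0, 0]
    - [0, 0, 0, 0, 0, 0, 0]
    - [0, 0, 0, 0, 0, 0, 0]
    - [0, 0, 0, 0, 0, 0, 0]

```text
clock: 21.5
tool_pos: [0.4536, -0.291, 0.0662]
orientation: [-141.2, 90.0, -141.1]
ft_force: [0.1, 0.3, 0.5]
width: -0.0
```

step_arm:
  series:
    - [0, 0, 0, 0, 0, 0, 0]
    - [0, 0, 0, 0, 0, 0, 0]
    - [0, 0, 0, 0, 0, 0, 0]
    - [0, 0, 0, 0, 0, 0, 0]
    - [0, 0, 0, 0, 0, 0, 0]

```text
clock: 22.0
tool_pos: [0.4536, -0.2909, 0.0662]
orientation: [-147.0, 90.0, -146.8]
ft_force: [0.2, -0.3, -0.3]
width: -0.0002
```

```bash
python3 -c "
from h import *
strack(3); predict(); to([.4527,-.291,.0575])"
```

```text
t 22.00 ang 2.358  score 55/89@114 [ 0.4536 -0.2909  0.0662] [ 0.2 -0.3 -0.3]
t 22.05 ang 2.345  score 55/88@155 [ 0.4536 -0.2909  0.0662] [-0.  -0.1 -0.2]
t 22.10 ang 2.356  score 55/86@114 [ 0.4536 -0.2909  0.0662] [ 0.2  0.3 -0.2]
unwrapped last 8.64 fit [   3.885    3.811  756.611 1101.809] res [-0.1  -0.05 -0.01  0.05  0.02 -0.03]
no pass 12.566370614359172
no pass 18.84955592153876
t 22.15 pos [ 0.4536 -0.2909  0.0662] F [-0.71 -0.75  0.4 ] w -0.0002
shift cm [ 0.87 -0.01 -0.09] turn [ 0.16 -0.02  0.02]
```

The scene tracker is latching onto the gripper near 135°, while the second-best candidate (199, 206, 213°) shows the real pin moving. I'll exclude that sector.

```bash
python3 - <<'E'
s=open('h.py').read()
s=s.replace("    k=int(v.argmin());","    if scene: v[75:190]=255\n    k=int(v.argmin());")
open('h.py','w').write(s)
import json
L=[r for r in json.load(open('log.json')) if r[0]<20]
for i,a in enumerate((199,206,213)): L.append([20.85+.05*i,a*3.14159/180,0,0])
json.dump(L,open('log.json','w'))
E
python3 -c "
from h import *
L=json.load(open('log.json'));a=cv2.imread('last.png');p=pin(a,get_calibration('scene'),scene=True);print('old 22.10',p)
if p[1]<110: L.append([22.10,float(p[0]),0,0]);json.dump(L,open('log.json','w'))
strack(2); predict()
im=cv2.resize(a[110:260,190:370],(720,600),interpolation=2); cv2.imwrite('pics/s2.png',im)"
```

```text
old 22.10 (np.float64(0.06285090331007122), np.float64(95.46428571428571), np.float64(133.16666666666666), np.float64(197.0))
t 22.15 ang 0.185  score 98/134@202 [ 0.4536 -0.2909  0.0662] [-0.7 -0.8  0.4]
t 22.20 ang 0.305  score 95/135@206 [ 0.4536 -0.291   0.0662] [-0.2  0.5  0.2]
unwrapped last 12.871 fit [  3.91    3.355 770.703 296.724] res [-0.04 -0.04 -0.03  0.03  0.01 -0.01]
no pass 18.84955592153876
no pass 25.132741228718345
```

View pics/s2.png

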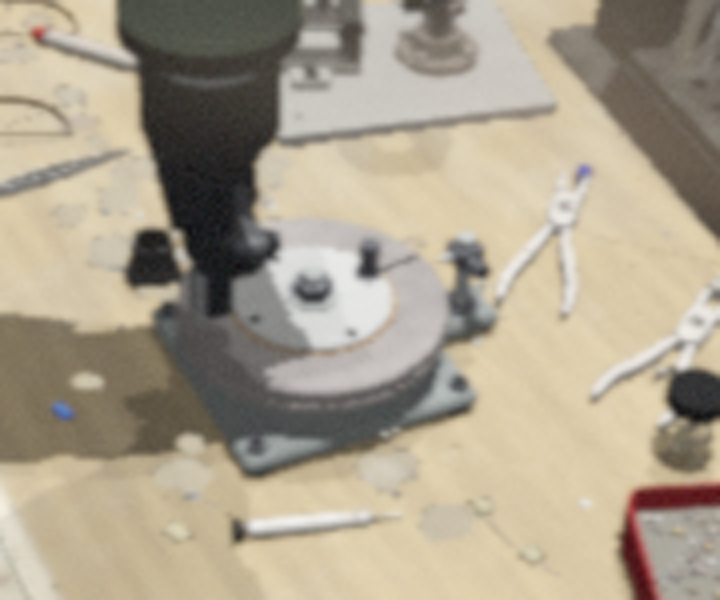

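```bash
python3 - <<'E'
s=open('h.py').read()
s=s.replace("lambda p:f(p,t)-u,[","lambda p:np.r_[f(p,t)-u,(p[2]-8.06)*.03,(p[3]-.27)*.2],[")
open('h.py','w').write(s)
E
python3 -c "
from h import *
predict()
def S(x,y,z): 
    d=ray('scene',190+(x+.5)/4-.5,110+(y+.5)/4-.5,z)[:2]-C0; return d.round(4),np.hypot(*d).round(4),np.degrees(np.arctan2(d[1],d[0])-YAW).round(1)
print('line end',S(418,257,.054),'pin top',S(370,242,.079),'post',S(463,240,.069),'nut top',S(312,275,.075),'bolts',S(256,445,.016),S(461,385,.016))
"
```

```text
unwrapped last 12.871 fit [3.91  3.381 7.953 0.291] res [-0.06 -0.06 -0.05  0.02  0.01 -0.  ]
pass 18.85 t 25.81 omega 1.25
no pass 25.132741228718345
line end (array([0.0762, 0.0076]), np.float64(0.0766), np.float64(7.1)) pin top (array([0.0406, 0.0053]), np.float64(0.041), np.float64(8.8)) post (array([ 0.0983, -0.0056]), np.float64(0.0985), np.float64(-1.8)) nut top (array([-0.0017, -0.0032]), np.float64(0.0036), np.float64(-117.2)) bolts (array([-0.065, -0.061]), np.float64(0.0891), np.float64(-135.4)) (array([ 0.0654, -0.0673]), np.float64(0.0938), np.float64(-44.4))
```

step_arm:
  series:
    - [0.3, 0, 0, 0, 0, 0, 0]
    - [0.3, 0, 0, 0, 0, 0, 0]
    - [0.3, 0, 0, 0, 0, 0, 0]
    - [0.3, 0, 0, 0, 0, 0, 0]
    - [0.3, 0, 0, 0, 0, 0, 0]

```text
clock: 22.75
tool_pos: [0.4536, -0.2909, 0.0632]
orientation: [-134.3, 90.0, -134.1]
ft_force: [-1.0, 0.4, 0.4]
width: 0.0001
```

step_arm:
  series:
    - [0.2, 0, 0, 0, 0, 0, 0]
    - [0.4, 0, 0, 0, 0, 0, 0]
    - [0.5, 0, 0, 0, 0, 0, 0]
    - [0.5, 0, 0, 0, 0, 0, 0]
    - [0.5, 0, 0, 0, 0, 0, 0]

```text
clock: 23.25
tool_pos: [0.4536, -0.2909, 0.0582]
orientation: [-154.1, 90.0, -154.0]
ft_force: [0.3, 0.8, -0.4]
width: -0.0001
```

step_arm:
  series:
    - [0.05, 0, 0, 0, 0, 0, 0]
    - [0.05, 0, 0, 0, 0, 0, 0]
    - [0.05, 0, 0, 0, 0, 0, 0]
    - [0.05, 0, 0, 0, 0, 0, 0]
    - [0.05, 0, 0, 0, 0, 0, 0]

```text
clock: 23.75
tool_pos: [0.4536, -0.2909, 0.0577]
orientation: [-141.0, 90.0, -140.8]
ft_force: [-0.3, 0.0, 0.2]
width: 0.0
```

```bash
python3 -c "
from h import *
strack(2); predict(); to([.4527,-.291,.054])"
```

```text
t 23.75 ang 3.388  score 68/135@214 [ 0.4536 -0.2909  0.0577] [-0.3  0.   0.2]
t 23.80 ang 3.456  score 69/145@219 [ 0.4536 -0.2909  0.0577] [ 0.3  0.9 -0. ]
unwrapped last 16.022 fit [3.917 3.333 8.441 0.241] res [-0.07  0.04  0.03  0.01 -0.02  0.  ]
pass 18.85 t 25.62 omega 1.37
pass 25.133 t 33.28 omega 0.41
t 23.85 pos [ 0.4536 -0.2909  0.0577] F [-0.13  0.44 -0.27] w -0.0002
shift cm [ 0.37 -0.01 -0.09] turn [ 0.16 -0.02  0.02]
```

step_arm:
  series:
    - [0, 0, 0, 0, 0, 0, 0]
    - [0, 0, 0, 0, 0, 0, 0]
    - [0, 0, 0, 0, 0, 0, 0]
    - [0, 0, 0, 0, 0, 0, 0]
    - [0, 0, 0, 0, 0, 0, 0]

```text
clock: 24.35
tool_pos: [0.4536, -0.2909, 0.0577]
orientation: [-144.4, 90.0, -144.2]
ft_force: [-0.5, -0.2, -0.4]
width: 0.0
```

```bash
python3 -c "
from h import *
strack(2); predict(); to([.4527,-.291,.054])"
```

```text
t 24.35 ang 4.340  score 98/133@190 [ 0.4536 -0.2909  0.0577] [-0.5 -0.2 -0.4]
t 24.40 ang 4.427  score 106/133@190 [ 0.4536 -0.2909  0.0577] [ 0.3 -0.4  0.8]
unwrapped last 16.993 fit [3.914 3.35  8.314 0.264] res [ 0.03  0.02 -0.04 -0.02  0.02  0.01]
pass 18.85 t 25.66 omega 1.34
pass 25.133 t 34.14 omega 0.31
t 24.45 pos [ 0.4536 -0.2909  0.0577] F [ 0.44  0.8  -0.66] w -0.0001
shift cm [ 0.37 -0.01 -0.09] turn [ 0.16 -0.02  0.01]
```

step_arm:
  series:
    - [0.1, 0, 0, 0, 0, 0, 0]
    - [0.1, 0, 0, 0, 0, 0, 0]
    - [0.1, 0, 0, 0, 0, 0, 0]
    - [0.1, 0, 0, 0, 0, 0, 0]
    - [0.1, 0, 0, 0, 0, 0, 0]

```text
clock: 24.95
tool_pos: [0.4536, -0.291, 0.0567]
orientation: [-141.7, 90.0, -141.6]
ft_force: [0.7, -0.3, 0.4]
width: 0.0002
```

```bash
python3 -c "
from h import *
strack(2); predict(); to([.4527,-.291,.054])"
```

```text
t 24.95 ang 5.229  score 115/134@190 [ 0.4536 -0.291   0.0567] [ 0.7 -0.3  0.4]
t 25.00 ang 5.295  score 114/134@190 [ 0.4536 -0.291   0.0567] [ 0.2 -0.1  0.2]
unwrapped last 17.862 fit [3.91  3.367 8.241 0.297] res [-0.05 -0.03 -0.01 -0.01  0.02  0.03]
pass 18.85 t 25.7 omega 1.31
pass 25.133 t 35.46 omega 0.19
t 25.05 pos [ 0.4536 -0.2909  0.0567] F [ 0.26  0.72 -0.02] w 0.0001
shift cm [ 0.27 -0.01 -0.09] turn [ 0.16 -0.02  0.02]
```

step_arm:
  series:
    - [0, 0, 0, 0, 0, 0, 0]
    - [0, 0, 0, 0, 0, 0, 0]
    - [0, 0, 0, 0, 0, 0, 0]

```text
clock: 25.35
tool_pos: [0.4536, -0.2909, 0.0567]
orientation: [-147.9, 90.0, -147.7]
ft_force: [0.1, 0.6, 0.2]
width: -0.0003
```

```bash
python3 -c "
from h import *
strack(1); predict(); to([.4527,-.291,.054])"
```

```text
t 25.35 ang 5.676  score 101/132@190 [ 0.4536 -0.2909  0.0567] [0.1 0.6 0.2]
unwrapped last 18.242 fit [3.908 3.377 8.223 0.324] res [-0.04 -0.02 -0.02  0.    0.01  0.12]
pass 18.85 t 25.72 omega 1.29
pass 25.133 t 37.24 omega 0.07
t 25.4 pos [ 0.4536 -0.2909  0.0567] F [-0.18 -0.62 -0.43] w 0.0001
shift cm [ 0.27 -0.01 -0.09] turn [ 0.16 -0.02  0.02]
```

```bash
python3 -c "
from h import *
strack(1)"
```

```text
t 25.40 ang 5.737  score 100/132@190 [ 0.4536 -0.2909  0.0567] [-0.2 -0.6 -0.4]
```

step_arm:
  series:
    - [0, 0, 0, 0, 0, 0, 0]
    - [0, 0, 0, 0, 0, 0, 0]
    - [0.37, 0, 0, 0, 0, 0, 0]
    - [0.37, 0, 0, 0, 0, 0, 0]

```text
clock: 25.85
tool_pos: [0.4538, -0.2916, 0.0539]
orientation: [-73.1, 89.9, -73.0]
ft_force: [-3.5, 1.5, 22.8]
width: -0.0001
```

```bash
python3 -c "
from h import *
strack(2); to([.4536,-.291,.054])
a=get_image('wrist');c=get_calibration('wrist'); cv2.imwrite('pics/wb.png',a); print(pin(a,c))"
```

```text
t 25.85 ang 6.211  score 95/122@190 [ 0.4538 -0.2916  0.0539] [-3.5  1.5 22.8]
t 25.90 ang 6.207  score 94/123@190 [ 0.4538 -0.2914  0.0539] [-4.5  0.3 25.3]
t 25.95 pos [ 0.4538 -0.2914  0.0539] F [-3.81  1.08 25.11] w -0.0
shift cm [-0.01  0.04 -0.02] turn [0.15 0.03 0.09]
(np.float64(0.0), np.float64(255.0), np.float64(255.0), np.float64(21.0))
```

step_arm:
  series:
    - [0.075, 0, 0, 0, 0, 0, 0]
    - [0.06, 0, 0, 0, 0, 0, 0]
    - [0.045, 0, 0, 0, 0, 0, 0]
    - [0.03, 0, 0, 0, 0, 0, 0]
    - [0.02, 0, 0, 0, 0, 0, 0]

```text
clock: 26.5
tool_pos: [0.4538, -0.2915, 0.054]
orientation: [-69.6, 89.9, -69.5]
ft_force: [-2.7, 1.1, 10.6]
width: -0.0003
```

```bash
python3 -c "
from h import *
strack(2); to([.4536,-.291,.054])"
```

```text
t 26.50 ang 6.210  score 95/122@190 [ 0.4538 -0.2915  0.054 ] [-2.7  1.1 10.6]
t 26.55 ang 6.210  score 95/122@190 [ 0.4538 -0.2915  0.054 ] [-3.  -0.  13.3]
t 26.6 pos [ 0.4538 -0.2915  0.054 ] F [-2.17  1.31 12.4 ] w 0.0001
shift cm [-0.    0.05 -0.02] turn [0.14 0.04 0.11]
```

step_arm:
  series:
    - [0.015, 0, 0, 0, 0, 0, 0]
    - [0.01, 0, 0, 0, 0, 0, 0]
    - [0.005, 0, 0, 0, 0, 0, 0]
    - [0, 0, 0, 0, 0, 0, 0]
    - [-0.005, 0, 0, 0, 0, 0, 0]

```text
clock: 27.1
tool_pos: [0.4538, -0.2916, 0.054]
orientation: [-71.4, 89.9, -71.3]
ft_force: [-2.1, 1.0, 5.6]
width: -0.0
```

```bash
python3 -c "
from h import *
strack(2); to([.4536,-.291,.054])"
```

```text
t 27.10 ang 6.209  score 95/122@190 [ 0.4538 -0.2916  0.054 ] [-2.1  1.   5.6]
t 27.15 ang 6.210  score 94/122@190 [ 0.4538 -0.2916  0.054 ] [-1.4  0.5  5.5]
t 27.2 pos [ 0.4538 -0.2916  0.054 ] F [-1.18  0.31  5.99] w -0.0001
shift cm [ 0.    0.06 -0.02] turn [0.14 0.04 0.12]
```

step_arm:
  series:
    - [-0.005, 0, 0, 0, 0, 0, 0]
    - [-0.01, 0, 0, 0, 0, 0, 0]
    - [-0.015, 0, 0, 0, 0, 0, 0]
    - [-0.02, 0, 0, 0, 0, 0, 0]
    - [-0.025, 0, 0, 0, 0, 0, 0]

```text
clock: 27.7
tool_pos: [0.4537, -0.2915, 0.0541]
orientation: [-74.0, 89.9, -73.9]
ft_force: [0.6, -0.0, -0.2]
width: 0.0001
```

```bash
python3 -c "
from h import *
strack(2); to([.4536,-.291,.054])"
```

```text
t 27.70 ang 6.211  score 95/123@190 [ 0.4537 -0.2915  0.0541] [ 0.6 -0.  -0.2]
t 27.75 ang 6.209  score 95/123@190 [ 0.4538 -0.2916  0.0542] [ 0.1 -0.1 -0.5]
t 27.8 pos [ 0.4538 -0.2916  0.0542] F [0.46 0.47 0.14] w -0.0002
shift cm [ 0.02  0.06 -0.02] turn [0.14 0.04 0.12]
```

Force is down to zero and the wheel has stayed at 6.21. I'll lift straight up, slowly at first.

step_arm:
  series:
    - [-0.05, 0, 0, 0, 0, 0, 0]
    - [-0.2, 0, 0, 0, 0, 0, 0]
    - [-1, 0, 0, 0, 0, 0, 0]
    - [-4, 0, 0, 0, 0, 0, 0]
    - [-8, 0, 0, 0, 0, 0, 0]

```text
clock: 28.3
tool_pos: [0.4531, -0.2909, 0.1347]
orientation: [-148.3, 89.9, -148.2]
ft_force: [0.5, -0.7, 0.7]
width: 0.0
```

step_arm:
  series:
    - [-3, 1, -2, 0, 0, 0, 0]
    - [-6, 1, -4, 0, 0, 0, 0]
    - [-8, 1, -5, 0, 0, 0, 0]
    - [-8, 1, -5, 0, 0, 0, 0]
    - [-8, 1, -5, 0, 0, 0, 0]

```text
clock: 28.8
tool_pos: [0.4033, -0.2811, 0.2152]
orientation: [-110.7, 89.9, -110.6]
ft_force: [0.7, 0.0, -0.4]
width: 0.0001
```

```bash
python3 -c "
from h import *
sc(3); track(3); a=cv2.imread('last.png'); s=get_image('scene')
s=cv2.resize(s[130:230,200:320],(480,400),interpolation=2); w=cv2.resize(a,(320,240)); im=np.zeros((400,800,3),np.uint8); im[:,:480]=s; im[:240,480:]=w
cv2.imwrite('pics/fin.png',im)"
```

```text
28.8 [  6.212  90.952 145.536 336.   ]
28.85 [  6.212  90.5   145.286 336.   ]
28.9 [  6.212  91.167 145.488 336.   ]
t 28.95 ang 4.567  score 132/157@242 [ 0.403 -0.281  0.214] [-0.3  0.9 -0.4]
t 29.00 ang 4.565  score 132/157@242 [ 0.403 -0.281  0.214] [ 0.2 -0.   0.8]
t 29.05 ang 4.567  score 132/157@242 [ 0.403 -0.281  0.214] [-0.1 -0.6 -0.3]
```

View pics/fin.png

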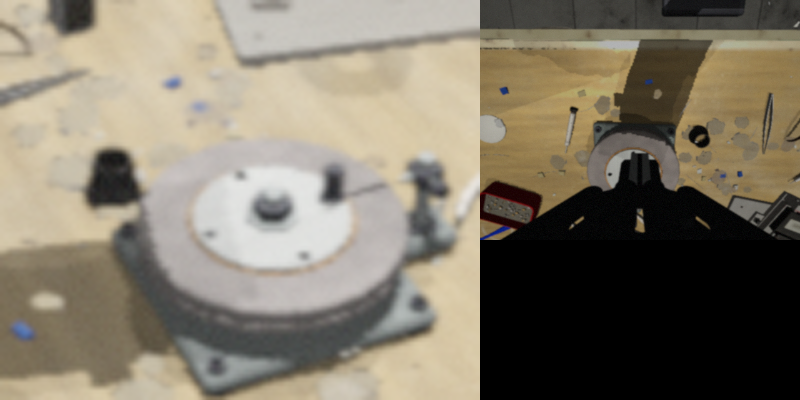

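```bash
python3 -c "
from h import *
for x,y,z in((387,184,.054),(333,169,.079)):
    d=ray('scene',200+(x+.5)/4-.5,130+(y+.5)/4-.5,z)[:2]-C0; print(np.degrees(np.arctan2(d[1],d[0])-YAW).round(1))
sc(1); s=read_state(); print(s['ft_force'],s['tool_pos'])
finish_job()"
```

```text
1.0
-0.5
29.15 [  6.211  90.821 145.262 336.   ]
[-0.35699749 -0.01148361 -0.19420678] [ 0.40326369 -0.28088997  0.21447771]
the job is handed in; nothing more can be done
```

The wheel is at rest with the drive pin at the pointer and the hand is clear, so I handed the job in at about 29 s. It took two braking attempts, because the first one did not hold.

- **First flick and brake:** The flick sent the wheel counter-clockwise at about 4.7 rad/s, and it ran free for more than four turns. I braked it on the stone ring and it stood still about 0.1 rad from the pointer. I had pressed too hard (about 42–64 N). When I lifted off, the arm's spring-back set the wheel turning slowly again, at about 0.55 rad/s counter-clockwise.
- **Second flick and brake:** I flicked the pin on counter-clockwise while the wheel was still moving, to about 3.5 rad/s, and it ran free for more than two turns. I then braked it with about 25 N on the robot's side, eased the force off slowly to zero, and lifted.

**Last checks:**
- **Pin position:** The tracked angle was steady in every frame from braking until hand-in. The pencil line and pin top read +1.0° and −0.5° from the pointer line, against a tolerance of about ±14°. The raw scene tracker read −4°, but it has a known offset of about 4–5° near the pointer. The final wrist-camera reading (4.57 rad) was invalid because the gripper hid the pin.
- **Surroundings:** The force reading was about zero. The stand, loupe and screwdriver looked unmoved in the last picture, but I did not measure them again.

The wheel moved after the first stop, so a strict reading of "comes to rest in one go" was met only by the second braking. Braking step 3 should have been met at the first stop, but I got no confirmation of that.

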